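# Lift the little beaker with glazing tongs

### The job

The smallest of the three unglazed pots standing mouth down on the plywood ware board, the thin little beaker, must not be touched by hand: pick up the glazing tongs from the table, close their jaws on that beaker and lift it, upright, well clear of the board (a good 10 cm). Finish while still holding the tongs squeezed with the beaker hanging steady in their jaws; do not put anything down. Leave the other pots on the board and the jar, brush, ring and rib on the table where they are.

Things in the scene. Friction and masses are not known exactly. Their poses are not given: they have to be found in the camera images.
- tongs_grip (a point): Glazing tongs lying flat, 225 mm long, 150 g, balanced near this point: midway between the two dark wooden grips, 15 mm above the underside. x runs along the mid-line to the jaws, z up. Hinge pin 100 mm behind. Each grip: flat block 70 mm long (x), 8 thick, 30 high from the underside up. Sprung open: 58 mm over the grips' outsides; their outer faces are parallel at 44 mm.
- tongs_jaws (a point): Centre of the steel jaws, 100 mm ahead of tongs_grip along its x, 14 mm above the underside. Jaws: shallow upright V plates that take a round thing, 22 mm high, to 118 mm ahead of the grip point. At rest 74 mm between their hollows, 64 between their edges, 85 over their outsides. Pressed between parallel fingers, they stay about centred on the fingers' mid-plane. (Point is fixed to one arm.)
- tongs_arm (a joint): Closing angle (rad): 0 at rest, about 0.21 closed on the beaker, 0.32 shut. Squeezing the grips from both sides closes the jaws twice as far: 50 mm over the grips leaves about 58 mm between the hollows, and the spring alone holds the tongs firmly between the fingers; on the beaker the grips measure about 37 mm. Takes 4 N to begin, 7 N to close; 15 to 30 N grips the beaker well.
- beaker_mid (a point): The little beaker of unglazed clay, a straight cylinder 30 mm in diameter and 44 mm high, about 45 g, standing mouth down on the ware board, free to lift. Point: its centre, 22 mm above its foot; z up. It is the thinnest of the three pots on the board; which place in the row it has changes.
- board: Fixed plywood ware board lying on the table, 130 mm (its x) by 340 mm (its y) and 18 mm thick; origin at the centre of its underside. The three pots stand in a row along its y, 115 mm apart, within 12 mm of its mid-line; its x points away from the robot, so tongs brought in along its x pass between the neighbours.
- tumbler_mid (a point): Larger tumbler of unglazed clay, mouth down on the board, 58 mm in diameter, 74 mm high. Point: its centre. Leave it standing.
- bowl_mid (a point): Small bowl of unglazed clay, mouth down on the board, 66 mm in diameter, 38 mm high. Point: its centre. Leave it standing.
- jar: Closed glaze jar, 64 mm in diameter, 85 mm high, standing on the table. Origin at the centre of its underside. Leave it.
- brush: Brush lying on the table, 160 mm long, under 25 mm high. Leave it.
- kiln_ring: White kiln ring, 52 mm in diameter, 30 mm high, on the table. Leave it.
- rib: Flat wooden rib, 100 x 50 x 8 mm, on the table. Leave it.
Mind the look-alikes: they are no part of the job. Leave any turquoise look-alike of the part that bears tongs_grip alone.

How it is judged (in metres and radians):
On the way, in this order (a step that is already met when the one before it is completed fails the run):
1. the tongs are held in the fingers, off the table (raised over 8 mm) (contact force between the fingers and tongs above 0.5 N and height (world z) of tongs_grip above 0.023 m), for 0.2 s.
2. the tongs' jaws are squeezed shut on the little beaker (contact force between tongs and beaker above 1 N and value of joint tongs_arm above 0.17 rad and distance between tongs_grip and beaker_mid above 0.08 m), for 0.2 s.
At the end, for the whole second after the job is handed in: Fingers squeeze the tongs, whose jaws (closed 0.17-0.26 rad) alone hold the beaker, 80-125 mm from the grips' middle, its centre over 120 mm above the board's underside (8 cm lifted), tilted under 0.4 rad, at rest; neither robot nor board touches the beaker (all of step 2 and z of beaker_mid in the frame of board above 0.12 m and contact force between the fingers and tongs above 1 N and contact force between each of the arm, the fingers and beaker below 0.1 N and value of joint tongs_arm below 0.26 rad and distance between tongs_grip and beaker_mid below 0.125 m and angle between beaker_mid's own z axis and vertical below 0.4 rad and linear speed of beaker below 0.03 m/s and contact force between each of beaker, tongs and board below 0.1 N); the arm keeps its last pose, push and grip.
It fails at once if the gripper or arm touches the little beaker (contact force between any of the fingers, the arm and beaker above 0.3 N).
It fails at once if another pot on the board is shifted more than 20 mm (distance of any of tumbler_mid, bowl_mid from where it was at the start of the episode above 0.02 m).
It fails at once if the jar, brush, ring or rib is shifted more than 30 mm (distance of any of jar, brush, kiln_ring, rib from where it was at the start of the episode above 0.03 m).
It also fails if it takes over 48 s, if anything falls off the work surface, if the arm or the gripper's body presses on something with over 40 N, if the wrist force passes 120 N, or if a joint passes its speed limit or range.

### The arm

A 7-joint arm with a two-finger parallel gripper is mounted at the origin on the work surface. World frame = base frame: x ahead of the robot, y to its left, z up, the work surface at z = 0. Lengths are in mm, angles in rad, forces in N, time in s.
With the tool pointing down it reaches from about 400 to 900 mm from the base axis. Payload 5.5 kg.
Tool frame: the origin (TCP) lies at the very end of the fingers, on their centre line; the grasp point (between the pads) lies 19 mm behind it (ctrl.grip_depth is the distance from the TCP to the grasp point, in mm); z points along the fingers, y is the direction in which the jaws open and shut (so a half turn about z gives the same grasp; the last joint's range is limited). The gripper opens to 85 mm and grips with 20 to 120 N. Pads are 22 mm wide; open, the fingers measure 114 mm over their backs; the gripper's body (76 mm by 85 mm) begins 54 mm behind the grasp point. The pads swing forward as they close: fully open they stand 13 mm farther back than shut.
Start: joints at [1.37, 0.501, -0.427, 1.55, 0.221, 1.138, -0.21], TCP at [290.809, -581.318, 231.31] pointing down, gripper open.
Joint ranges: [-2.88, 2.88], [-0.31, 2.03], [-1.54, 1.56], [0.2, 2.42], [-1.41, 4.55], [0.19, 2.02], [-2.57, 2.57]. Speed limits (rad/s): [2.57, 2.57, 3.14, 3.14, 3.14, 3.14, 3.14].

### API

Orientations are given as a unit quaternion [w, x, y, z].
In Python, from rig import ctrl gives the robot as it stands.
- The arm moves only by the shell command python3 -m jog 'ROWS' [FORCE]. ROWS is JSON, a list that holds one entry, the list of rows, each a list of 7 numbers: the shift along the tool's x, y, z in mm, then the turn, a rotation vector about the tool's x, y, z in rad, then the opening, from -1 (shut) to 1 (fully open). In form: [[[tx, ty, tz, rx, ry, rz, gripper], ...]]. A call has 1 to 10 rows; each row is the pose to reach, as a shift and turn from the pose measured when the call began, along the tool's axes at that moment; what a row does not reach only later rows make up. A row lasts 1/8 s, in which the tool goes at most 62.5 mm and 10.7 degrees, less where a joint would pass 70% of its speed; a pose out of reach is approached as far as the arm can. A call with a gripper value outside its range is refused whole. The fingers move at their own pace and stop on an object; FORCE is the grip in N (left out, the last holds). Time passes only in rows, so rows that repeat a pose let the fingers close. It gives the time, the measured TCP pose, the force and the opening at its end, in the units of the state.
- ctrl.read_state(): the state, without advancing time (a new reading comes with each control period).
- ctrl.capture(name): name is "scene" or "top" or "wrist"; returns a dict with "frame" (420x560x3 uint8, red, green, blue), "intrinsics" (3x3 intrinsics, pixels), "eye" and "orientation" of the camera in the world. Camera axes: x right, y down, z forward; pixel columns grow to the right and rows downward; lengths in mm; the calibration is good to about 2 mm. A picture is of the moment at which its call begins. There is no depth.
- ctrl.close_job(): hands the job in, once; it reports no verdict.
The state is a dict: "time_s": time; "qpos": joint angles; "joint_velocities": joint speeds; "joint_torque": joint torques, N m; "position": TCP position; "eef_rot": TCP orientation; "ft_force": force on the tool from outside, world axes, zero at the start; "torque": the same for the moment, N m; "grip_width": finger opening in mm.
Only numpy, scipy, OpenCV 4.12 (cv2) and the standard library are available. Lean on these libraries where they do the work, as an engineer would, in place of code of your own. Each camera call takes 0.05 s, during which the arm holds its last target.

## Working session

There is one attempt and no reset: what is moved stays moved. The work goes in short steps, Python scripts to look and compute and a shell command to move; the robot and the scene stay as the last step left them, time stands still between calls to the robot, and variables do not carry over. Pictures are saved under pics/ and viewed, and the job is handed in when it is done.

```bash
ls; mkdir -p pics; python3 - <<'E'
from rig import ctrl
import cv2
for n in ["scene","top","wrist"]:
    c=ctrl.capture(n); cv2.imwrite(f"pics/{n}0.png",c["frame"][:,:,::-1])
    print(n,c["intrinsics"],c["eye"],c["orientation"])
print(ctrl.read_state(), ctrl.grip_depth)
E
```

```text
pics
scene [[403.69762723   0.         276.07795337]
 [  0.         403.69762723 210.55607546]
 [  0.           0.           1.        ]] [694.61717467 392.61639597 761.00267294] [-0.08494296  0.22017035  0.91879947 -0.31641308]
top [[536.84912346   0.         282.31893353]
 [  0.         536.84912346 216.17284273]
 [  0.           0.           1.        ]] [ 217.35132401  -86.06949509 1264.88379958] [-0.05905182  0.71161943 -0.69691459  0.06648853]
wrist [[357.30118394   0.         279.40043197]
 [  0.         357.30118394 207.67982973]
 [  0.           0.           1.        ]] [ 360.53055951 -545.59069331  373.26044335] [ 0.13230699  0.83998694 -0.51968954 -0.0827017 ]
{'time_s': 0.15, 'qpos': array([ 1.37021334,  0.50166633, -0.42683405,  1.5511793 ,  0.2207769 ,
        1.13830316, -0.21031874]), 'joint_velocities': array([ 4.34039411e-05, -3.52626554e-03, -4.78015431e-04, -3.77844651e-03,
        6.49783714e-04,  6.73363462e-04,  5.42380362e-04]), 'joint_torque': array([-6.71840316e-03, -5.70035076e+01, -5.82537800e+00, -2.81286371e+01,
        1.06030796e-02,  7.78988062e-03, -2.45846513e-05]), 'position': array([ 290.51387961, -580.87847316,  230.48957239]), 'eef_rot': array([-7.45304301e-04,  9.73231995e-01,  2.29823652e-01, -1.30103531e-04]), 'ft_force': array([ 0.19224148,  0.43312505, -0.25054497]), 'torque': array([-0.01291949, -0.00654611, -0.01275721]), 'grip_width': 85.52350458571661} 18.700000000000003
```

View pics/scene0.png

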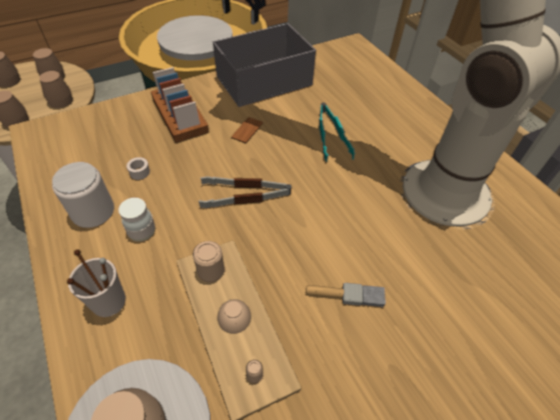

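View pics/top0.png

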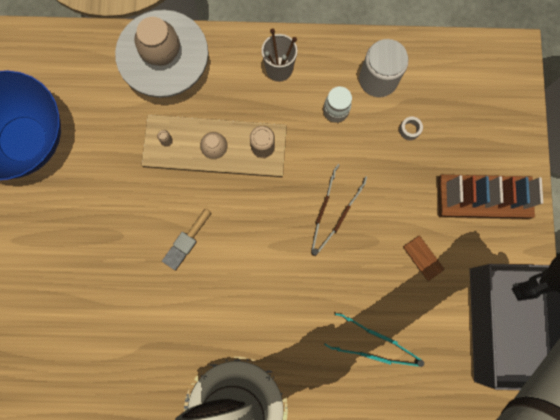

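View pics/wrist0.png

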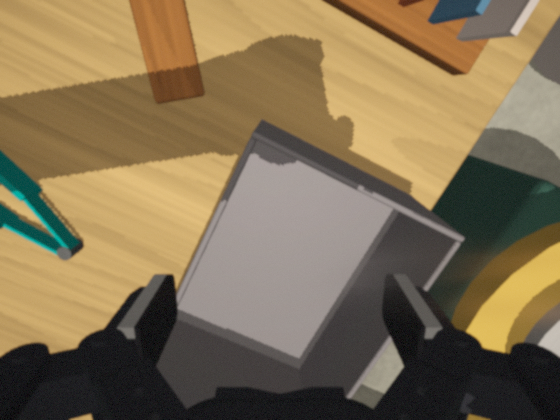

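Top image: up is away from the robot and left is +y. There are two tongs. The steel pair with dark wooden grips has its hinge at (315,252) and jaws at (335,168) and (364,181). The turquoise pair, with its hinge at (420,362), is the look-alike. The pots on the board are at (165,137), which is the thinnest, then (213,145), the bowl, and (262,138), the tumbler. I'll confirm these in enlarged crops.

```bash
python3 - <<'E'
import cv2,numpy as np
t=cv2.imread("pics/top0.png"); s=cv2.imread("pics/scene0.png")
a=cv2.resize(t[150:270,280:400],None,fx=5,fy=5,interpolation=cv2.INTER_CUBIC)
cv2.imwrite("pics/c_tongs.png",a)
cv2.imwrite("pics/c_board.png",cv2.resize(t[105:185,135:295],None,fx=5,fy=5,interpolation=cv2.INTER_CUBIC))
cv2.imwrite("pics/c_tongs_s.png",cv2.resize(s[160:220,190:300],None,fx=7,fy=7,interpolation=cv2.INTER_CUBIC))
cv2.imwrite("pics/c_board_s.png",cv2.resize(s[230:420,170:310],None,fx=3,fy=3,interpolation=cv2.INTER_CUBIC))
E
```

```text
(no output)
```

View pics/c_tongs.png

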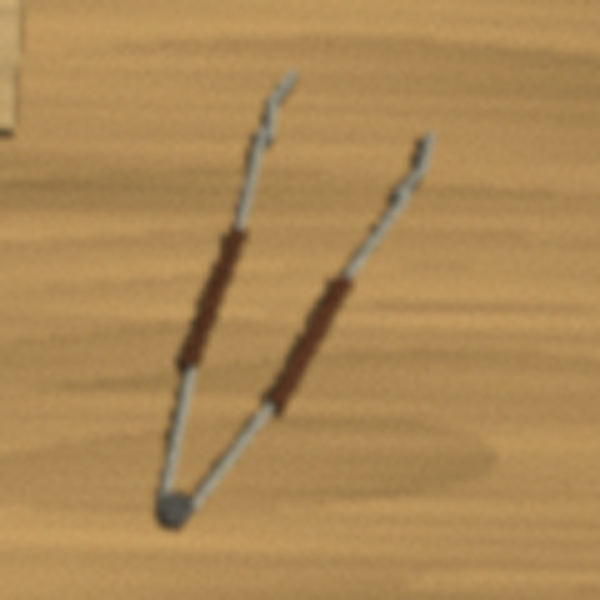

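View pics/c_board.png

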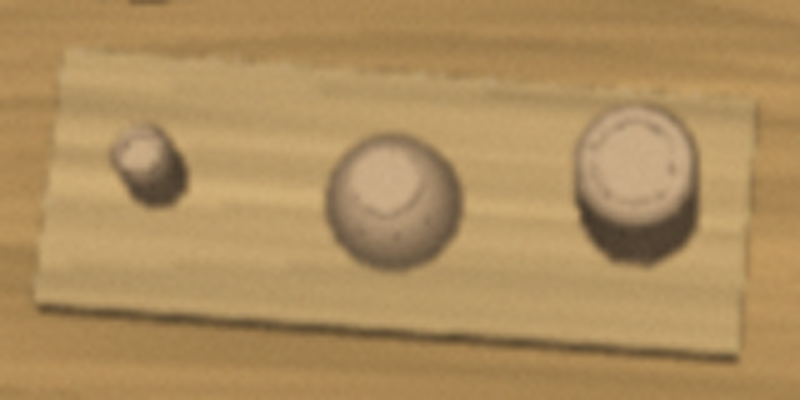

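View pics/c_tongs_s.png

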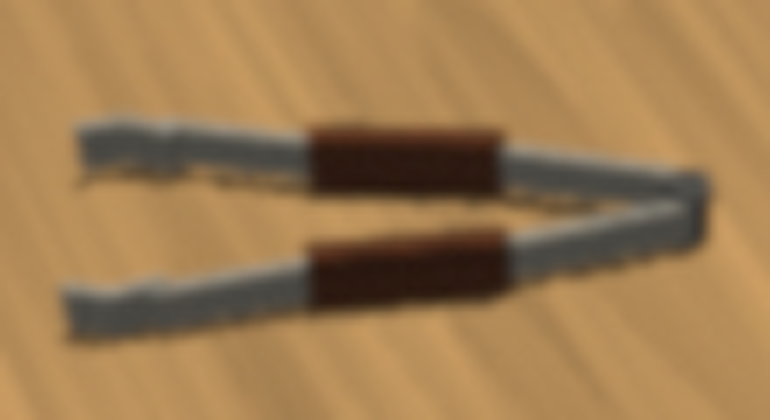

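View pics/c_board_s.png

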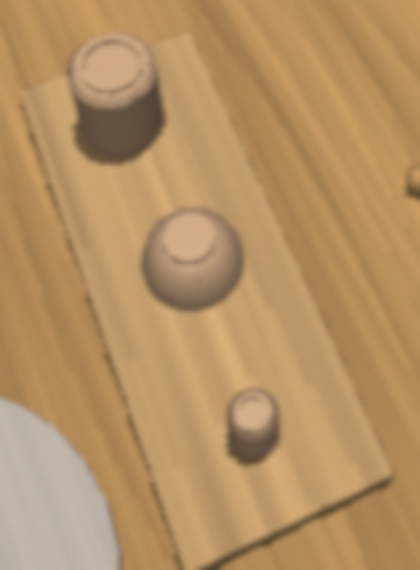

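```bash
cat > h.py <<'E'
import numpy as np, json
from scipy.spatial.transform import Rotation as R
from rig import ctrl
def rot(q): return R.from_quat([q[1],q[2],q[3],q[0]])
def ray(c,px,z):
    K=np.array(c["intrinsics"]);d=rot(c["orientation"]).apply(np.linalg.inv(K)@[px[0],px[1],1])
    e=np.array(c["eye"]);return e+d*(z-e[2])/d[2]
def proj(c,p):
    v=rot(c["orientation"]).inv().apply(np.array(p)-c["eye"]);u=np.array(c["intrinsics"])@v;return u[:2]/u[2]
def uncrop(P,f,o): return ((P[0]+.5)/f-.5+o[0],(P[1]+.5)/f-.5+o[1])
E
python3 - <<'E'
from h import *
np.set_printoptions(precision=1,suppress=True)
c=ctrl.capture("top"); s=ctrl.capture("scene")
T=lambda P,z: ray(c,uncrop(P,5,(280,150)),z)
B=lambda P,z: ray(c,uncrop(P,5,(135,105)),z)
S=lambda P,z: ray(s,uncrop(P,7,(190,160)),z)
SB=lambda P,z: ray(s,uncrop(P,3,(170,230)),z)
for n,P,z in [("hinge",(172,510),22),("gLf",(235,232),30),("gLb",(190,368),30),("gRf",(342,278),30),("gRb",(275,410),30),("jL",(292,74),25),("jR",(430,138),25)]: print(n,T(P,z))
for n,P,z in [("hinge",(690,180),22),("gRf",(312,130),30),("gRb",(500,133),30),("gLf",(312,245),30),("gLb",(505,230),30),("jR",(80,125),25),("jL",(65,290),25)]: print("S",n,S(P,z))
for n,P,z in [("beaker",(140,153),62),("bowl",(388,183),56),("tumb",(636,162),92),("c1",(65,50),18),("c2",(757,98),18),("c3",(738,356),18),("c4",(38,305),18)]: print(n,B(P,z))
for n,P,z in [("beaker",(253,410),62),("bowl",(190,240),56),("tumb",(113,71),92),("c1",(190,570),18),("c2",(22,92),18),("c3",(190,36),18),("c4",(388,476),18)]: print("S",n,SB(P,z))
E
```

```text
hinge [ 358.7 -172.3   22. ]
gLf [ 489.9 -200.2   30. ]
gLb [ 424.5 -179.5   30. ]
gRf [ 468.9 -250.7   30. ]
gRb [ 405.6 -219.3   30. ]
jL [ 568.9 -227.6   25. ]
jR [ 538.9 -293.4   25. ]
S hinge [ 353.9 -176.3   22. ]
S gRf [ 465.3 -249.8   30. ]
S gRb [ 406.9 -219.3   30. ]
S gLf [ 486.6 -201.2   30. ]
S gLb [ 425.1 -178.1   30. ]
S jR [ 536.  -292.8   25. ]
S jL [ 567.4 -224.    25. ]
beaker [619.4 186.5  62. ]
bowl [609.5  71.1  56. ]
tumb [610.5 -46.   92. ]
c1 [685.5 236.   18. ]
c2 [ 669.2 -101.5   18. ]
c3 [539.6 -94.8  18. ]
c4 [557.1 240.6  18. ]
S beaker [618.6 189.5  62. ]
S bowl [608.7  77.   56. ]
S tumb [610.8 -36.5  92. ]
S c1 [682.  239.1  18. ]
S c2 [665.4 -96.5  18. ]
S c3 [540.1 -86.9  18. ]
S c4 [560.1 246.   18. ]
```

```bash
cat >> h.py <<'E'
def to(x,y,z,yaw):
    s=ctrl.read_state();q=rot(s["eef_rot"])
    a=np.deg2rad(yaw);ca,sa=np.cos(a),np.sin(a)
    M=R.from_matrix(np.array([[ca,sa,0],[sa,-ca,0],[0,0,-1]]))
    print("pos",s["position"].round(1),"t",round(s["time_s"],2),"w",round(s["grip_width"],1),"F",s["ft_force"].round(1))
    print("shift",q.inv().apply(np.array([x,y,z])-s["position"]).round(1),"rv",(q.inv()*M).as_rotvec().round(3))
E
python3 -c "
from h import *
to(447,-212,120,-23.6)"
```

```text
pos [ 290.6 -581.   230.8] t 0.25 w 85.4 F [-0.  -0.1 -0.2]
shift [ 304.9 -260.   111.1] rv [-0.001  0.     0.876]
```

```bash
python3 -m jog '[[[40,-34,0,0,0,0.12,1],[85,-72,0,0,0,0.25,1],[130,-110,15,0,0,0.38,1],[175,-149,30,0,0,0.5,1],[220,-188,50,0,0,0.63,1],[265,-226,75,0,0,0.76,1],[295,-252,100,0,0,0.876,1],[305,-260,111,0,0,0.876,1],[305,-260,111,0,0,0.876,1]]]' 30; python3 - <<'E'
from h import *
import cv2
to(447,-212,120,-23.6)
c=ctrl.capture("wrist"); cv2.imwrite("pics/w1.png",c["frame"][:,:,::-1])
a=np.deg2rad(-23.6);u=np.array([np.cos(a),np.sin(a)])
for d in (-100,0,118): print(d,proj(c,[447+u[0]*d,-212+u[1]*d,25]))
E
```

```text
time_s: 1.38
position: [447.0, -210.3, 119.4]
eef_rot: [-0.001, 0.979, -0.203, -0.001]
ft_force: [0.2, -0.6, -0.3]
grip_width: 85.0
pos [ 447.  -210.3  119.4] t 1.38 w 85.0 F [ 0.2 -0.6 -0.3]
shift [ 0.7  1.6 -0.6] rv [-0.001  0.002  0.003]
-100 [281.13979333 329.46760223]
0 [281.59844193 208.45134801]
118 [282.31137576  20.34092289]
```

View pics/w1.png

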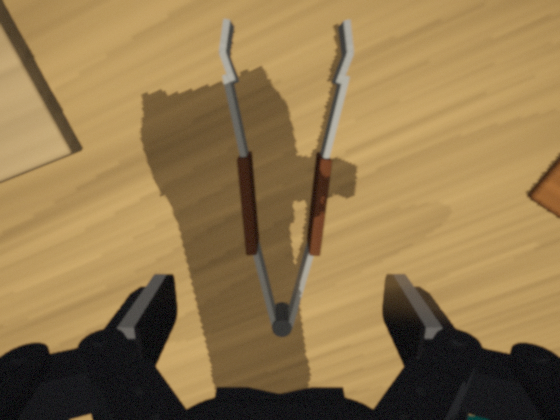

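The wrist view shows the steel tongs centred: hinge (282,316), grips from (245..324,155) to (251..314,253), jaw tips (228,22) and (347,22). That calls for a 1 mm shift and about −0.8° of yaw.

```bash
python3 -c "
from h import *
to(446.5,-213.1,3,-24.4)"
```

```text
pos [ 447.  -211.8  120. ] t 1.43 w 85.4 F [ 0.2 -0.6  0.6]
shift [  0.2   1.4 117. ] rv [-0.001  0.001  0.015]
```

```bash
python3 -m jog '[[[0,1.4,40,0,0,0.015,1],[0,1.4,75,0,0,0.015,1],[0,1.4,100,0,0,0.015,0.8],[0,1.4,112,0,0,0.015,0.7],[0,1.4,116,0,0,0.015,0.6],[0,1.4,116,0,0,0.015,0.5],[0,1.4,116,0,0,0.015,0.45]]]' 30; python3 - <<'E'
from h import *
import cv2
to(446.5,-213.1,3,-24.4)
c=ctrl.capture("wrist"); cv2.imwrite("pics/w2.png",c["frame"][:,:,::-1])
E
```

```text
time_s: 2.3
position: [447.0, -213.5, 4.9]
eef_rot: [-0.0, 0.977, -0.211, 0.0]
ft_force: [0.1, 0.4, -0.9]
grip_width: 61.7
pos [ 447.  -213.5    4.9] t 2.3 w 61.7 F [ 0.1  0.4 -0.9]
shift [-0.6 -0.1  1.9] rv [-0. -0. -0.]
```

View pics/w2.png

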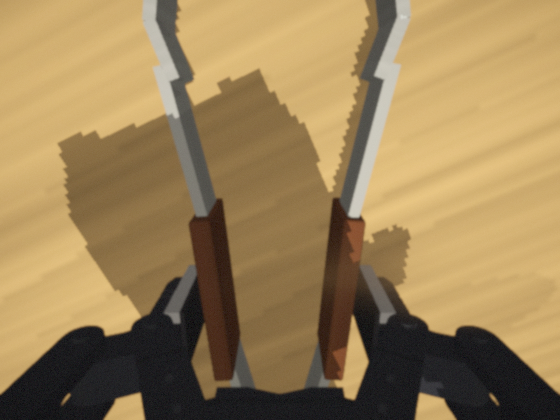

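```bash
python3 -m jog '[[[0,0,2,0,0,0,0.35],[0,0,2,0,0,0,0.28],[0,0,2,0,0,0,0.22],[0,0,2,0,0,0,0.17],[0,0,2,0,0,0,0.17],[0,0,2,0,0,0,0.17],[0,0,2,0,0,0,0.17]]]' 30; python3 - <<'E'
from h import *
import cv2
to(446.5,-213.1,3,-24.4)
c=ctrl.capture("wrist"); cv2.imwrite("pics/w3.png",c["frame"][:,:,::-1])
E
```

```text
time_s: 3.22
position: [448.0, -213.9, 4.1]
eef_rot: [0.0, 0.977, -0.211, 0.001]
ft_force: [-1.5, -0.6, 6.8]
grip_width: 50.4
pos [ 448.  -213.9    4.1] t 3.23 w 50.4 F [-1.5 -0.6  6.8]
shift [-1.7 -0.1  1.1] rv [ 0.    -0.003  0.   ]
```

View pics/w3.png

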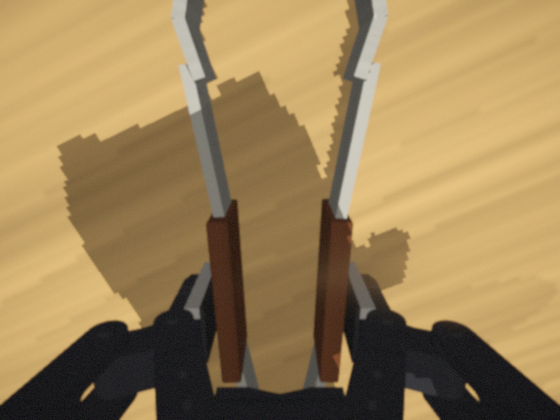

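The grips are pinched at 50.4 mm, with the tips lightly on the table at 7 N. I'll lift and check.

```bash
python3 -m jog '[[[0,0,-5,0,0,0,0.17],[0,0,-15,0,0,0,0.17],[0,0,-30,0,0,0,0.17],[0,0,-50,0,0,0,0.17],[0,0,-60,0,0,0,0.17],[0,0,-60,0,0,0,0.17],[0,0,-60,0,0,0,0.17]]]' 30; python3 - <<'E'
from h import *
import cv2
to(409,200,64,-2.5)
for n in ("wrist","scene"):
    c=ctrl.capture(n); cv2.imwrite(f"pics/{n}4.png",c["frame"][:,:,::-1])
f=c["frame"][100:260,150:350,::-1]
cv2.imwrite("pics/s4c.png",cv2.resize(f,None,fx=4,fy=4,interpolation=cv2.INTER_CUBIC)[:600])
E
```

```text
time_s: 4.15
position: [447.4, -213.7, 63.7]
eef_rot: [0.0, 0.977, -0.211, 0.001]
ft_force: [-1.2, -0.5, -2.0]
grip_width: 50.1
pos [ 447.4 -213.7   63.7] t 4.15 w 50.1 F [-1.2 -0.5 -2. ]
shift [-206.  -360.9   -0.7] rv [ 0.    -0.002 -0.382]
```

View pics/wrist4.png

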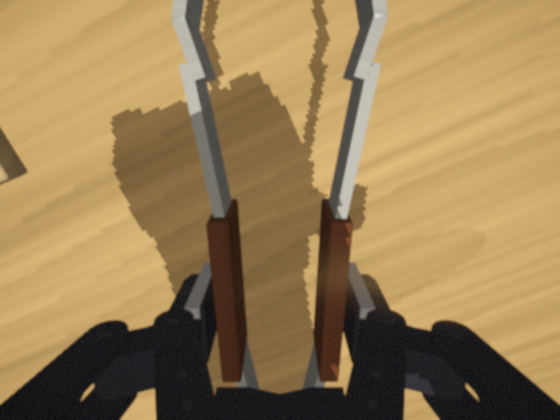

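View pics/s4c.png

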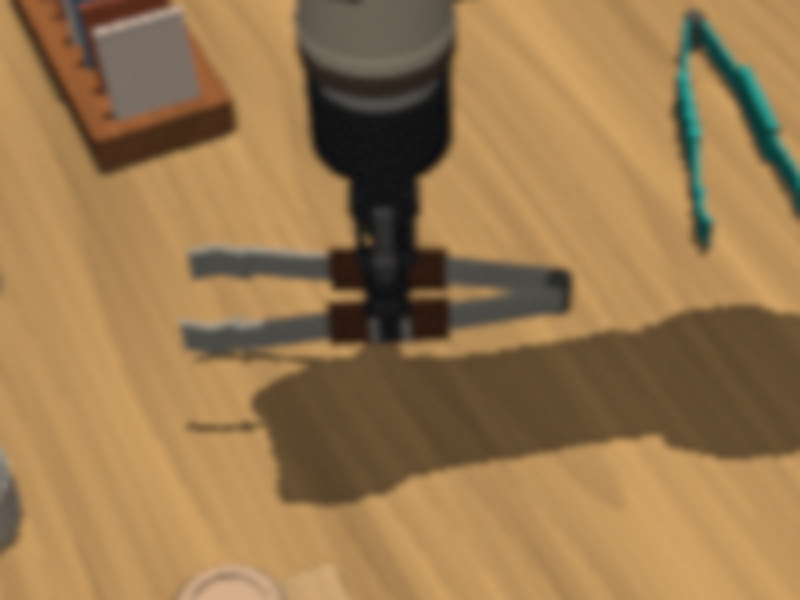

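```bash
python3 - <<'E'
from h import *
c=ctrl.capture("top")
for p in [(210,210),(205,209),(192,236),(180,235),(195,243),(163,262),(175,269)]: print(p,ray(c,p,12).round(0))
to(440,-120,100,-15)
E
```

```text
(210, 210) [454.  75.  12.]
(205, 209) [456.  87.  12.]
(192, 236) [391. 114.  12.]
(180, 235) [392. 143.  12.]
(195, 243) [374. 106.  12.]
(163, 262) [328. 179.  12.]
(175, 269) [312. 150.  12.]
pos [ 447.4 -213.5   63.4] t 4.3 w 49.8 F [ 0.2 -0.5 -1.7]
shift [-45.3 -82.2 -36.6] rv [-0.    -0.001 -0.164]
```

```bash
python3 -c "
from h import *
to(441,196,100,-2.5)"
```

```text
pos [ 447.4 -213.5   63.4] t 4.3 w 49.8 F [ 0.2 -0.5 -1.7]
shift [-174.9 -370.4  -36.8] rv [ 0.    -0.001 -0.382]
```

```bash
python3 -m jog '[[[-10,-22,-15,0,0,0,0.17],[-32,-68,-37,0,0,-0.05,0.17],[-56,-118,-37,0,0,-0.1,0.17],[-80,-169,-37,0,0,-0.16,0.17],[-104,-220,-37,0,0,-0.22,0.17],[-128,-271,-37,0,0,-0.28,0.17],[-150,-318,-37,0,0,-0.34,0.17],[-167,-354,-37,0,0,-0.382,0.17],[-175,-370,-37,0,0,-0.382,0.17],[-175,-370,-37,0,0,-0.382,0.17]]]' 30; python3 - <<'E'
from h import *
import cv2
to(441,196,35,-2.5)
for n in ("wrist","scene","top"):
    c=ctrl.capture(n); cv2.imwrite(f"pics/{n}5.png",c["frame"][:,:,::-1])
    if n=="wrist":
        for p in ([619,187,62],[619,188,40],[559,200.3,39]): print(proj(c,p))
E
```

```text
time_s: 5.55
position: [440.0, 197.4, 99.9]
eef_rot: [-0.0, 1.0, -0.02, 0.0]
ft_force: [0.2, 1.1, -0.4]
grip_width: 49.8
pos [440.  197.4  99.9] t 5.55 w 49.8 F [ 0.2  1.1 -0.4]
shift [ 1.   1.4 64.9] rv [-0.    -0.     0.003]
[ 287.37954749 -176.78724119]
[ 284.11481076 -141.90212792]
[264.33799369   8.40548995]
```

View pics/wrist5.png

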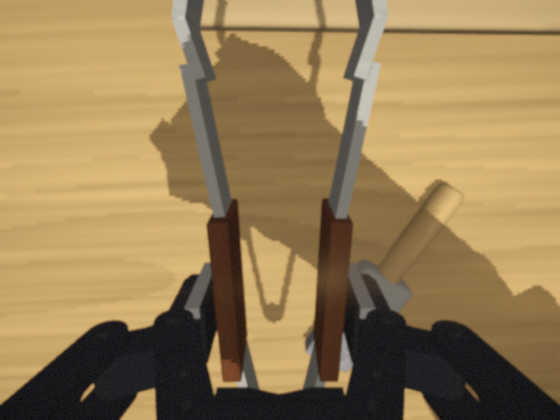

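View pics/scene5.png

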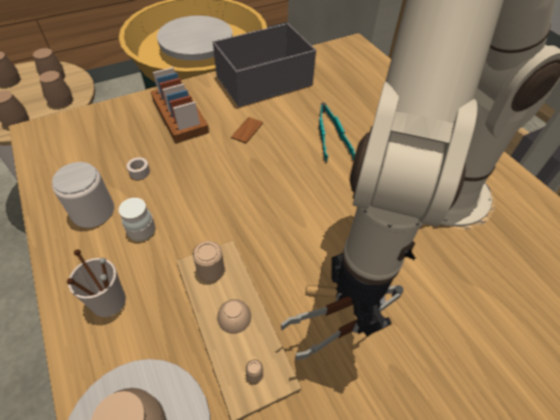

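View pics/top5.png

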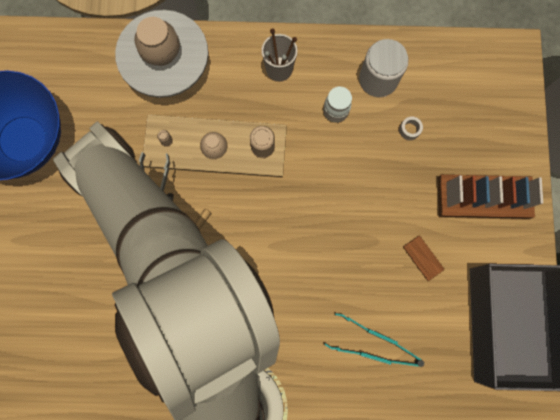

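```bash
python3 - <<'E'
import cv2
t=cv2.imread("pics/top5.png"); s=cv2.imread("pics/scene5.png")
cv2.imwrite("pics/c5t.png",cv2.resize(t[120:190,130:220],None,fx=8,fy=8,interpolation=cv2.INTER_CUBIC))
cv2.imwrite("pics/c5s.png",cv2.resize(s[280:390,230:360],None,fx=5,fy=5,interpolation=cv2.INTER_CUBIC))
E
```

```text
(no output)
```

View pics/c5t.png

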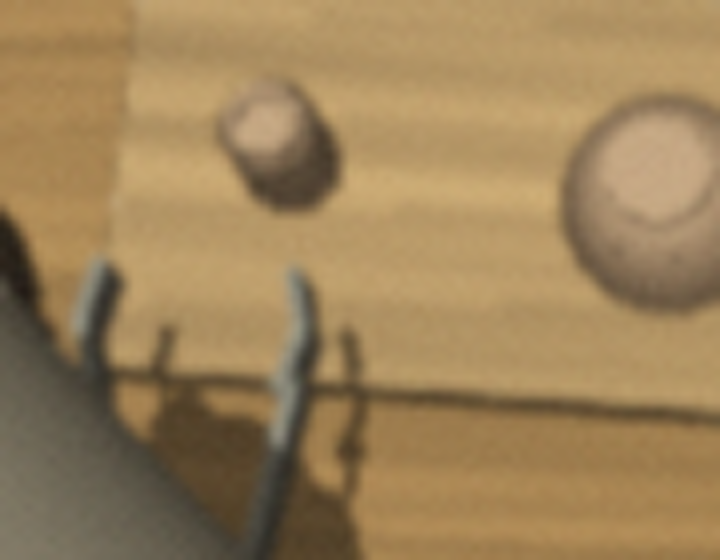

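View pics/c5s.png

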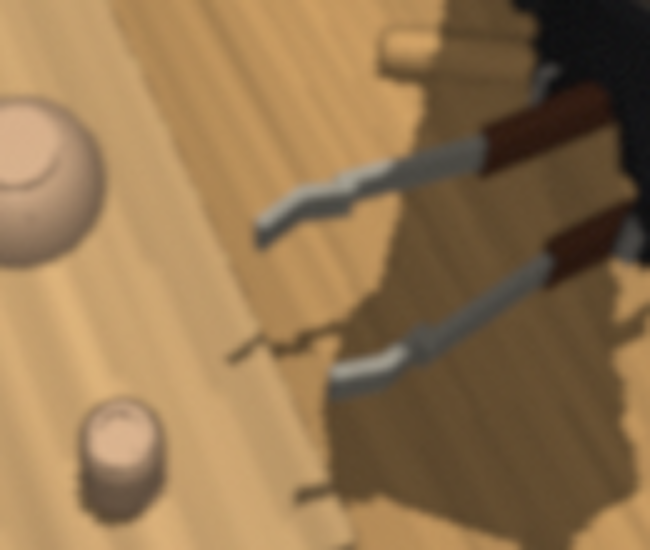

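```bash
python3 - <<'E'
from h import *
c=ctrl.capture("top"); s=ctrl.capture("scene")
T=lambda P,z: ray(c,uncrop(P,8,(130,120)),z).round(1)
S=lambda P,z: ray(s,uncrop(P,5,(230,280)),z).round(1)
print("jaw",T((104,262),121),T((294,268),121)); print("jawS",S((258,225),121),S((331,372),121))
print("beaker",T((262,128),62),S((124,438),62))
print("beaker foot edge near robot top",T((290,212),18),S((112,522),18))
to(441,196,35,-2.5)
E
```

```text
jaw [559.3 214.8 121. ] [558.8 162.5 121. ]
jawS [556.2 166.2 121. ] [558.1 219.4 121. ]
beaker [618.5 187.1  62. ] [618.6 191.1  62. ]
beaker foot edge near robot top [607.  187.1  18. ] [629.9 202.4  18. ]
pos [440.8 194.1 100. ] t 5.8 w 49.9 F [ 0.6  0.  -1.9]
shift [ 0.1 -2.  65. ] rv [ 0.001 -0.001 -0.002]
```

```bash
python3 -m jog '[[[0,-1.5,20,0,0,0,0.17],[0,-1.5,45,0,0,0,0.17],[0,-1.5,60,0,0,0,0.17],[0,-1.5,65,0,0,0,0.17],[10,-1.5,65,0,0,0,0.17],[20,-1.5,65,0,0,0,0.17],[20,-1.5,65,0,0,0,0.17],[20,-1.5,65,0,0,0,0.17],[20,-1.5,65,0,0,0,0.17]]]' 30; python3 - <<'E'
from h import *
import cv2
to(519,193,35,-2.5)
for n,(r,q) in {"scene":((280,390),(230,360)),"top":((120,190),(130,220))}.items():
    c=ctrl.capture(n); f=c["frame"][r[0]:r[1],q[0]:q[1],::-1]
    k=5 if n=="scene" else 8
    cv2.imwrite(f"pics/{n}6.png",cv2.resize(f,None,fx=k,fy=k,interpolation=cv2.INTER_CUBIC))
to(519,193,35,-2.5)
E
```

```text
time_s: 6.92
position: [460.6, 194.6, 35.1]
eef_rot: [0.001, 1.0, -0.023, 0.0]
ft_force: [0.6, 0.5, -2.2]
grip_width: 50.0
pos [460.6 194.6  35.1] t 6.92 w 50.0 F [ 0.6  0.5 -2.2]
shift [58.4 -1.1  0.1] rv [ 0.001 -0.001 -0.002]
pos [460.6 194.7  35.1] t 7.03 w 50.1 F [ 0.1 -0.  -1.6]
shift [58.4 -1.   0.1] rv [ 0.001 -0.001 -0.002]
```

View pics/scene6.png

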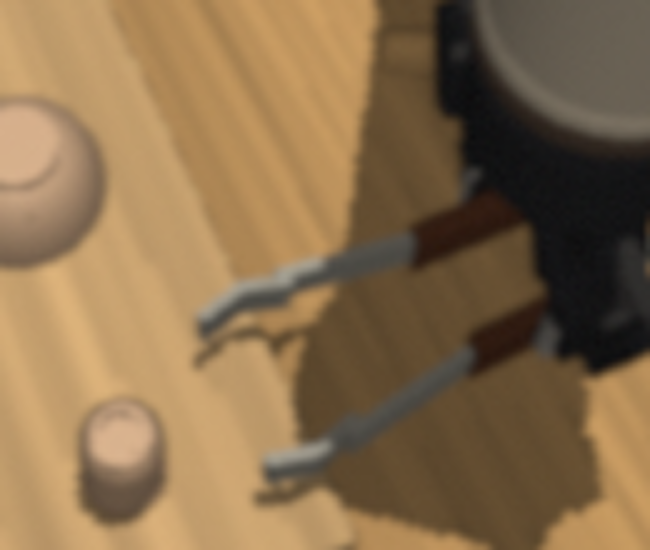

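View pics/top6.png

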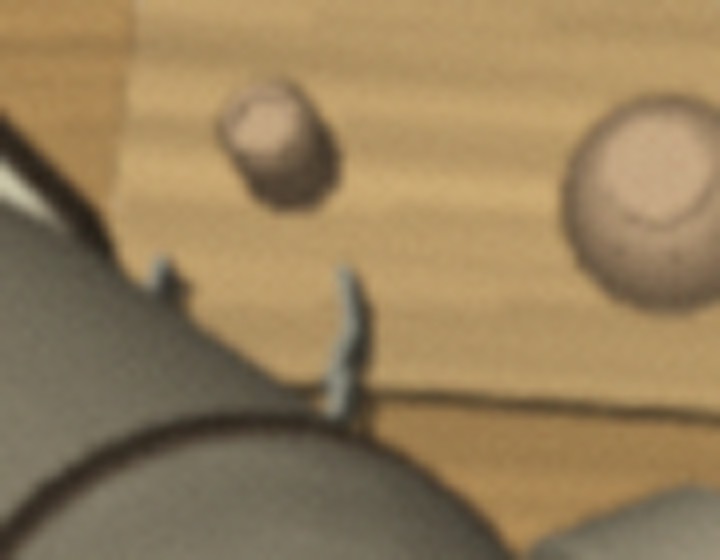

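```bash
python3 - <<'E'
from h import *
c=ctrl.capture("top"); s=ctrl.capture("scene")
T=lambda P,z: ray(c,uncrop(P,8,(130,120)),z).round(1)
S=lambda P,z: ray(s,uncrop(P,5,(230,280)),z).round(1)
print("jaw",T((162,260),56),T((346,266),56)); print("jawS",S((202,323),56),S((270,463),56))
print("beaker",T((262,128),62),S((124,438),62))
E
```

```text
jaw [579.7 215.1  56. ] [579.1 161.6  56. ]
jawS [576.5 166.1  56. ] [577.5 219.2  56. ]
beaker [618.5 187.1  62. ] [618.6 191.1  62. ]
```

Jaw tips are within 1 mm of lateral alignment with the beaker. I'll advance 58 mm.

```bash
python3 -m jog '[[[10,-0.5,0,0,0,0,0.17],[22,-0.5,0,0,0,0,0.17],[34,-0.5,0,0,0,0,0.17],[45,-0.5,0,0,0,0,0.17],[53,-0.5,0,0,0,0,0.17],[58,-0.5,0,0,0,0,0.17],[58,-0.5,0,0,0,0,0.17],[58,-0.5,0,0,0,0,0.17]]]' 30; python3 - <<'E'
from h import *
import cv2
to(519,193,35,-2.5)
for n,(r,q) in {"scene":((310,410),(200,320)),"top":((100,170),(130,220))}.items():
    c=ctrl.capture(n); f=c["frame"][r[0]:r[1],q[0]:q[1],::-1]
    k=6 if n=="scene" else 8
    cv2.imwrite(f"pics/{n}7.png",cv2.resize(f,None,fx=k,fy=k,interpolation=cv2.INTER_CUBIC))
E
```

```text
time_s: 8.12
position: [518.2, 192.6, 35.0]
eef_rot: [0.001, 1.0, -0.023, 0.0]
ft_force: [-0.7, -0.1, -2.6]
grip_width: 50.1
pos [518.2 192.6  35. ] t 8.12 w 50.1 F [-0.7 -0.1 -2.6]
shift [ 0.8 -0.5 -0. ] rv [ 0.002 -0.    -0.002]
```

View pics/scene7.png

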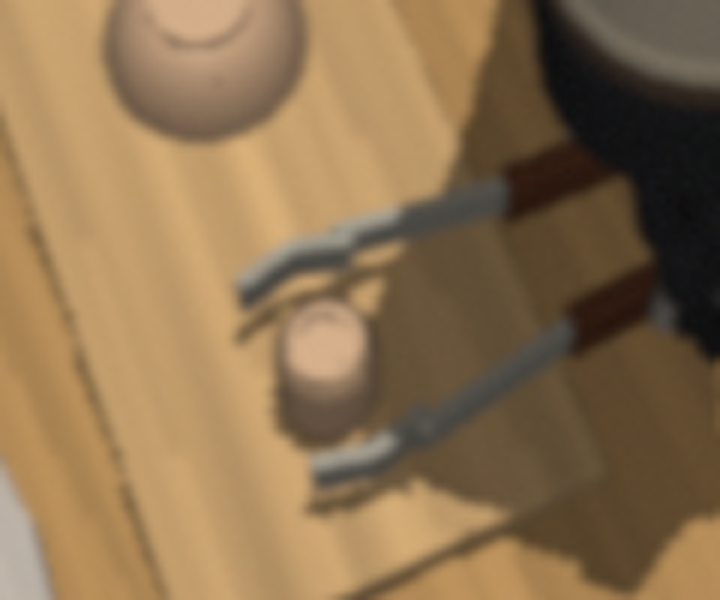

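View pics/top7.png

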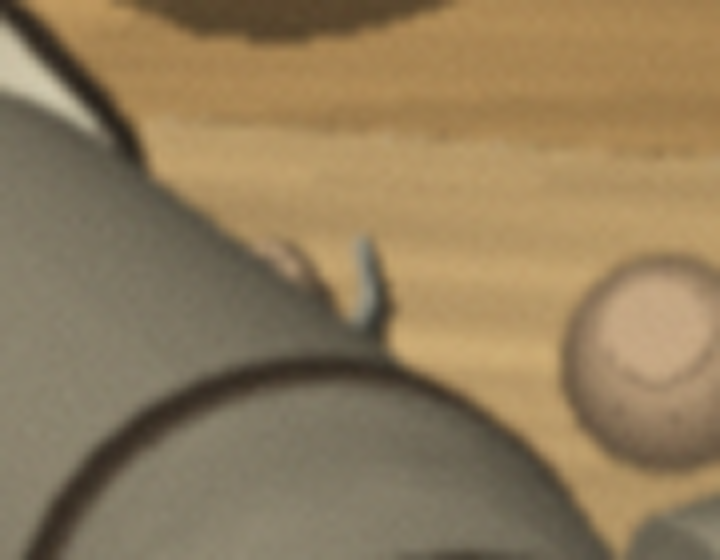

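Scene view: the beaker top at (254,367) sits between the two jaws, about centred. Now closing the jaws.

```bash
python3 -m jog '[[[0,0,0,0,0,0,0.1],[0,0,0,0,0,0,0.03],[0,0,0,0,0,0,-0.04],[0,0,0,0,0,0,-0.1],[0,0,0,0,0,0,-0.2],[0,0,0,0,0,0,-0.4],[0,0,0,0,0,0,-0.4],[0,0,0,0,0,0,-0.4],[0,0,0,0,0,0,-0.4]]]' 25; python3 - <<'E'
from h import *
import cv2
to(519,193,35,-2.5)
for n,(r,q) in {"scene":((310,410),(200,320))}.items():
    c=ctrl.capture(n); f=c["frame"][r[0]:r[1],q[0]:q[1],::-1]
    cv2.imwrite(f"pics/{n}8.png",cv2.resize(f,None,fx=6,fy=6,interpolation=cv2.INTER_CUBIC))
E
```

```text
time_s: 9.35
position: [518.3, 192.6, 35.0]
eef_rot: [0.001, 1.0, -0.023, 0.0]
ft_force: [0.4, -0.6, -0.6]
grip_width: 36.9
pos [518.3 192.6  35. ] t 9.35 w 36.9 F [ 0.4 -0.6 -0.6]
shift [ 0.7 -0.5  0. ] rv [ 0.002 -0.    -0.002]
```

View pics/scene8.png

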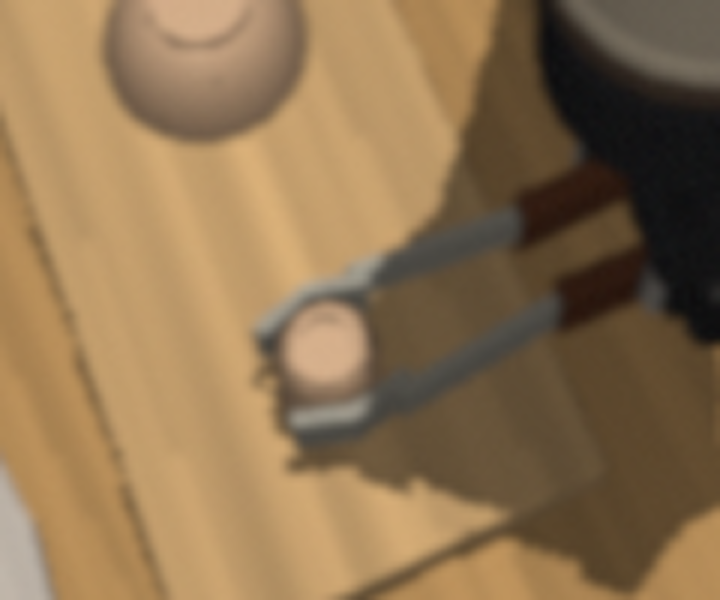

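The jaws hold the beaker in their hollows and the grips measure 36.9 mm, matching the stated 37. Now lifting 130 mm straight up.

```bash
python3 -m jog '[[[0,0,-3,0,0,0,-0.4],[0,0,-9,0,0,0,-0.4],[0,0,-20,0,0,0,-0.4],[0,0,-35,0,0,0,-0.4],[0,0,-55,0,0,0,-0.4],[0,0,-75,0,0,0,-0.4],[0,0,-95,0,0,0,-0.4],[0,0,-112,0,0,0,-0.4],[0,0,-125,0,0,0,-0.4],[0,0,-130,0,0,0,-0.4]]]'; python3 -m jog '[[[0,0,0,0,0,0,-0.4],[0,0,0,0,0,0,-0.4],[0,0,0,0,0,0,-0.4],[0,0,0,0,0,0,-0.4],[0,0,0,0,0,0,-0.4],[0,0,0,0,0,0,-0.4]]]';  python3 - <<'E'
from h import *
import cv2
to(519,193,165,-2.5)
for n,(r,q) in {"scene":((280,420),(180,360)),"wrist":((0,420),(0,560))}.items():
    c=ctrl.capture(n); f=c["frame"][r[0]:r[1],q[0]:q[1],::-1]
    k=4 if n=="scene" else 1
    cv2.imwrite(f"pics/{n}9.png",cv2.resize(f,None,fx=k,fy=k,interpolation=cv2.INTER_CUBIC))
to(519,193,165,-2.5)
E
```

```text
time_s: 10.65
position: [518.6, 192.9, 166.0]
eef_rot: [0.001, 1.0, -0.023, 0.001]
ft_force: [1.8, 0.6, -2.1]
grip_width: 36.8
time_s: 11.4
position: [518.5, 192.9, 165.9]
eef_rot: [0.001, 1.0, -0.023, 0.001]
ft_force: [0.7, 0.3, -2.4]
grip_width: 37.0
pos [518.5 192.9 165.9] t 11.4 w 37.0 F [ 0.7  0.3 -2.4]
shift [ 0.4 -0.1  0.9] rv [ 0.001 -0.001 -0.002]
pos [518.6 192.9 166. ] t 11.5 w 36.5 F [-0.1 -0.2 -1.6]
shift [ 0.4 -0.1  1. ] rv [ 0.001 -0.001 -0.002]
```

View pics/scene9.png

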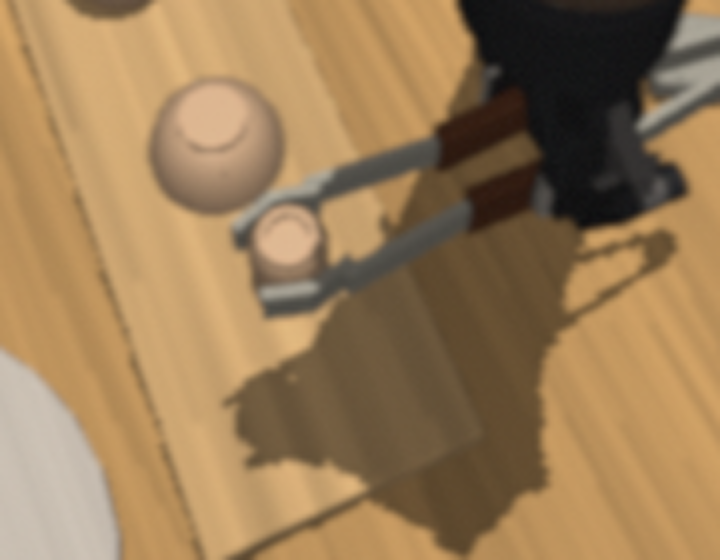

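View pics/wrist9.png

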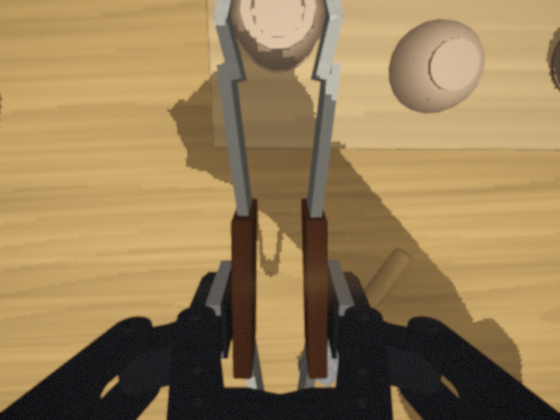

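Scene and wrist views show the beaker upright in the jaws, at scene (252,340), high above its shadow. The bowl is undisturbed and nothing is slipping. Handing in.

```bash
python3 -c "
from rig import ctrl
print(ctrl.close_job()); s=ctrl.read_state(); print(s['time_s'],s['position'],s['grip_width'])"
```

```text
the job is handed in; nothing more can be done
None
the job is handed in; nothing more can be done
```

The little beaker is hanging upright in the steel tongs about 13 cm above the board, and I handed the job in at about 11.5 s. I picked the tongs up by their wooden grips, pinched to 50 mm. I brought the jaws in along the board's x and squeezed them on the beaker at 25 N. I then lifted straight up 131 mm.

**Last checks:** The grips measured 36.5–37 mm, against the stated 37 mm for jaws closed on the beaker. The tool stood still at z = 166 mm, which puts the beaker's centre at about 170 mm. In the scene and wrist pictures it looks upright in the jaws, with the fingers only on the grips. The bowl and brush appear where they were. I took no final picture of the tumbler, jar, ring or rib, but my path stayed clear of them.

**Disagreements:**
- The scene and top cameras differed by about 4 mm in y, so I aligned the jaws to the beaker relative to each other within each picture.
- While I was pinching the grips, the fingertips pressed lightly on the table, about 7 N.
- The hand-in gave no verdict.

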